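# Bring the slide carton and hold the chamber lid open for loading

### The job

I am about to load the slide incubation chamber. First carry the open card box of green-ended slides, kept level, to the black slide tray on the other side of the chamber, and stand it flat in the tray's wide well and let go of it; then lift the chamber's black lid by its steel bow handle and hold it open at 60 degrees (0 is shut). The lid falls shut when let go, so finish while still holding it there by the handle, with the box left standing in the tray and the brown bottle and the yellow-lidded cup behind the chamber left where they are.

Things in the scene. Friction and masses are not known exactly. Their poses are not given: they have to be found in the camera images.
- slide_carton: open white card box with green-ended slides standing in it, 62 (x) x 90 (y) x 33 mm over the slides; the walls are 26 mm high and 2 mm thick and carry a grip across the 62 mm; loose, about 35 g. Origin: centre of the underside, z up. It stands on the bench to the left or to the right of the chamber, the tray on the other side.
- tray: black slide tray, 185 (x) x 245 (y) mm, rim 16 mm high and 6 mm thick, floor 3 mm thick, fixed to the bench. Origin: centre of the underside. A 13 mm high rib at x = 50 to 54 mm, parallel to y, parts a narrow strip (x = 54 to 86 mm) from the wide well (x = -86 to 50 mm, y = -116 to 116 mm).
- tray_well (a point): centre of the floor of the tray's wide well (136 mm along x, 232 mm along y), 3 mm above the bench; same axes as the tray
- chamber: slide incubation chamber: white box 170 (x) x 200 (y) mm, 62 mm high, fixed to the bench, with a black lid; with the lid shut its top is 74 mm above the bench. Origin: centre of the underside; its front, with the handle, faces its -x.
- lid_hinge (a point): middle of the lid's hinge line, along the rear top edge of the chamber, 91 mm behind (chamber +x) its centre and 62 mm above the bench; same axes as the chamber, the hinge axis is y
- lid: black lid of the chamber, 176 x 206 mm, 10 mm thick, with the handle on its front edge. Origin: on the hinge line, in its middle; shut, its axes are the chamber's; it turns about y.
- lid_handle (a point): steel bow handle on the front edge of the lid, moving with it. Point: middle of its round bar, 10 mm thick, 110 mm long along y; x points to the lid. The bar stands 35 mm clear of the lid's edge, on posts 50 mm either side of the middle. Lid shut: the bar is 67 mm above the bench, 125 mm in front of the chamber's centre, so 216 mm in front of the hinge line and 5 mm above it.
- lid_angle (a joint): opening angle of the lid, rad: 0 shut, 1.047 is 60 degrees, 1.45 is the stop. The lid weighs about 0.3 kg with the handle, swings freely and falls shut from any angle (about 1.5 N lifts it at the handle).
- reagent_bottle: brown reagent bottle with a black cap, 36 x 92 mm, loose, behind the chamber; origin: centre of the underside
- cup: specimen cup with a yellow lid, 39 x 48 mm, loose, behind the chamber on the right; origin: centre of the underside
Not all that is in view belongs to the job. What is shaped like the slide_carton but blue or purple is not meant.

How it is judged:
By the outcome, as a careful person would: the job done as asked, in the order asked, and still so for the second after the job is handed in, while the arm keeps its last pose, push and grip.
It also fails if it takes over 67 s, if anything falls off the work surface, if the arm or the gripper's body presses on something with over 40 N, if the wrist force passes 120 N, or if a joint passes its speed limit or range.

### The arm

A 6-joint arm with a two-finger parallel gripper is mounted at the origin on a cart in front of the work surface, level with it; the furniture and walls round the work are solid. World frame = base frame: x ahead of the robot, y to its left, z up, the work surface at z = 0. Lengths are in mm, angles in degrees, forces in N, time in s.
With the tool pointing down it reaches from about 350 to 850 mm from the base axis. Payload 8.1 kg.
Tool frame: the origin (TCP) lies between the finger pads, 19 mm behind the fingertips; this is the grasp point; z points along the fingers, y is the line along which they close (so a half turn about z gives the same grasp; the last joint's range is limited). The gripper opens to 85 mm and grips with 20 to 120 N. Pads are 22 mm wide; open, the fingers measure 114 mm over their backs; the gripper's body (76 mm by 85 mm) begins 54 mm behind the grasp point. The pads swing forward as they close: fully open they stand 13 mm farther back than shut.
Start: joints at [-82.242, 7.471, 85.268, -0, 87.261, -4.893], TCP at [131.426, -585.434, 249.992] pointing down, gripper open.
Joint ranges: [-169.43, 169.43], [-51.17, 129.36], [1.28, 143.12], [-76.62, 256.62], [0, 156.53], [-152.29, 152.29]. Speed limits (degrees/s): [136.94, 136.94, 159.86, 180, 180, 180].

### API

Orientations are given as [roll, pitch, yaw] about the fixed x, y, z axes, in that order (R = Rz(yaw) Ry(pitch) Rx(roll)).
In Python, from bench import r gives the robot as it stands.
- The arm moves only by the tool apply_moves, never from a script. Its argument "steps" is a list of rows, each a list of 7 numbers: the opening, from -1 (shut) to 1 (fully open), then the shift along the tool's x, y, z in mm, then the turn, a rotation vector about the tool's x, y, z in units of 5 degrees (1.0 is 5 degrees). A call has exactly 8 rows; each row shifts and turns the commanded pose from where the row before left it, along the tool's axes as they then stand; what a row does not reach is not made up. A row lasts 1/10 s, in which the tool goes at most 50 mm and 8.59 degrees, less where a joint would pass 70% of its speed; a pose out of reach is approached as far as the arm can. A call is refused whole if a number of a shift passes 50 or a number of a turn 1, either way. A call with a gripper value outside its range is refused whole. The fingers move at their own pace and stop on an object; "squeeze" is the grip in N (left out, the last holds). Time passes only in rows, so rows that do not move let the fingers close, or fill a call up. It gives the time, the measured TCP pose, the force, the opening and the grip force at its end, in the units of the state.
- r.sense(): the state, without advancing time (a new reading comes with each control period).
- r.snapshot(name): name is "side" or "top"; returns a dict with "color" (384x512x3 uint8, blue, green, red), "depth" (384x512 float32, mm along the optical axis (not along the pixel's ray), 0 where there is no reading), "mtx" (3x3 intrinsics, pixels), "T" (4x4, takes a point from camera to world coordinates). Camera axes: x right, y down, z forward; pixel columns grow to the right and rows downward; lengths in mm; the calibration is good to about 2 mm. A picture is of the moment at which its call begins.
- r.hand_in(): hands the job in; it is judged then, once.
The state is a dict: "time": time; "joint_pos": joint angles; "qd": joint speeds; "joint_efforts": joint torques, N m; "tool_pos": TCP position; "tcp_rot": TCP orientation; "ft_force": force on the tool from outside, world axes, zero at the start; "wrist_torque": the same for the moment, N m; "finger_gap": finger opening in mm; "grip_force": force on a finger pad.
Only numpy, scipy, OpenCV 4.12 (cv2) and the standard library are available. Lean on these libraries where they do the work, as an engineer would, in place of code of your own. Each camera call takes 0.05 s, during which the arm holds its last target. There are 200 camera calls.

## Working session

There is one attempt and no reset: what is moved stays moved. The work goes in short steps, Python scripts to look and compute and a tool call to move; the robot and the scene stay as the last step left them, time stands still between calls to the robot, and variables do not carry over. Pictures are saved under pics/ and viewed, at most 10 in all, crops included, and the job is handed in when it is done.

Besides the shell and the picture viewer there is one more tool, called after "Call:" as name(argument=value, ...) on one line, values as JSON. apply_moves: Moves the arm, as the interface text tells. Its arguments: {"type":"object","properties":{"steps":{"type":"array"},"squeeze":{"type":"number"}},"required":["steps"]}

```bash
mkdir -p pics; ls; python3 - <<'E'
from bench import r
import cv2,numpy as np
for n in("side","top"):
    s=r.snapshot(n); np.savez(f"pics/{n}0.npz",**s); cv2.imwrite(f"pics/{n}0.png",s["color"]); print(n,s["mtx"].round(1).tolist(),s["T"].round(3).tolist())
print(r.sense())
E
```

```text
pics
side [[369.2, 0.0, 248.6], [0.0, 369.2, 187.5], [0.0, 0.0, 1.0]] [[0.977, -0.133, 0.167, 440.899], [-0.213, -0.651, 0.728, -680.505], [0.012, -0.747, -0.665, 686.308], [0.0, 0.0, 0.0, 1.0]]
top [[469.7, 0.0, 253.7], [0.0, 469.7, 185.6], [0.0, 0.0, 1.0]] [[-0.022, -0.997, 0.075, 514.489], [-1.0, 0.023, 0.012, -10.038], [-0.014, -0.074, -0.997, 1614.258], [0.0, 0.0, 0.0, 1.0]]
{'time': 0.1, 'joint_pos': array([-8.22419263e+01,  7.51186630e+00,  8.53230757e+01, -5.08445960e-04,
        8.72634278e+01, -4.89323368e+00]), 'qd': array([-0.02477267, -0.07606826, -0.24645982,  0.06679764,  0.10664543,
       -0.05708796]), 'joint_efforts': array([ 3.81337413e-04, -5.70953143e+01, -5.01943982e+01, -4.23507063e-04,
        8.09473218e-03, -2.05615288e-05]), 'tool_pos': array([ 131.36288436, -584.956278  ,  249.03766443]), 'tcp_rot': array([-1.79901945e+02, -7.88488983e-03,  1.26513254e+01]), 'ft_force': array([-0.13525051,  0.42985023, -0.00988703]), 'wrist_torque': array([-0.03520159, -0.01593502, -0.02323079]), 'grip_force': 0.0, 'finger_gap': 85.28844552922288}
```

View pics/top0.png

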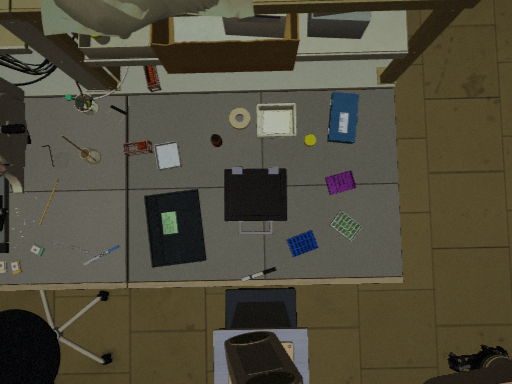

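View pics/side0.png

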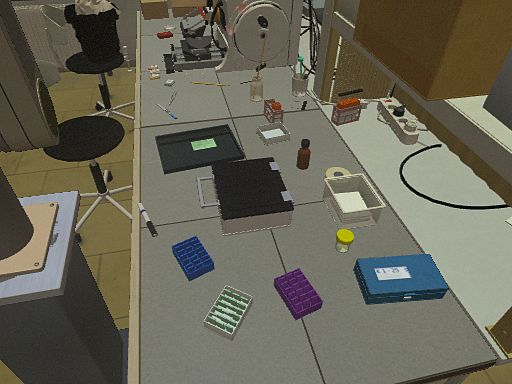

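Top view: chamber at (255,195) with its handle at (255,228), black tray at (175,228) on the left with a green patch at (170,222), and bottle at (216,140) and cup at (310,140) behind. The box-shaped candidates are blue (302,243), purple (340,182) and white with green slides (346,226). The white/green one fits the description. I'll confirm it in a crop along with the tray.

```bash
cat > h.py <<'E'
import cv2,numpy as np
def load(n): return dict(np.load(f"pics/{n}.npz"))
def cast(s,uv,z):
    uv=np.atleast_2d(np.float64(uv)); d=np.c_[uv,np.ones(len(uv))]@np.linalg.inv(s["mtx"]).T@s["T"][:3,:3].T
    o=s["T"][:3,3]; return o+d*((z-o[2])/d[:,2])[:,None]
def cloud(s):
    v,u=np.mgrid[:384,:512]; d=s["depth"].astype(float)
    p=np.stack([u*d,v*d,d],-1)@np.linalg.inv(s["mtx"]).T
    return p@s["T"][:3,:3].T+s["T"][:3,3]
def rect(p):  # xy points -> centre, sizes, angle
    return cv2.minAreaRect(np.float32(p[:,:2]))
E
python3 - <<'E'
from h import *
t=load("top0");s=load("side0")
a=cv2.resize(t["color"][205:275,285:370],None,fx=4.5,fy=4.5,interpolation=2)
b=cv2.resize(t["color"][180:275,135:290],None,fx=2.5,fy=2.5,interpolation=2)
c=cv2.resize(s["color"][110:350,145:305],None,fx=2.4,fy=2.4,interpolation=2)
W=np.zeros((600,800,3),np.uint8)
W[:a.shape[0],:a.shape[1]]=a; W[320:320+b.shape[0],:b.shape[1]]=b; W[:c.shape[0],400:400+c.shape[1]]=c
cv2.imwrite("pics/crop0.png",W)
for n,q in(("top",t),("side",s)):
    P=cloud(q)
    for nm,uvs in {"top":{"carton":(346,226),"trayfloor":(185,250),"green":(170,222),"lid":(255,195),"bench":(255,270)},"side":{"carton":(229,310),"green":(203,144),"lid":(250,185),"bench":(300,330)}}[n].items():
        print(n,nm,P[uvs[1],uvs[0]].round(0))
E
```

```text
top carton [ 490. -299.   14.]
top trayfloor [421. 249.   8.]
top green [517. 300.   1.]
top lid [598.   6.  81.]
top bench [348.  12.   2.]
side carton [ 494. -288.    1.]
side green [514. 299.   5.]
side lid [600.  -1.  74.]
side bench [ 622. -358.    1.]
```

View pics/crop0.png

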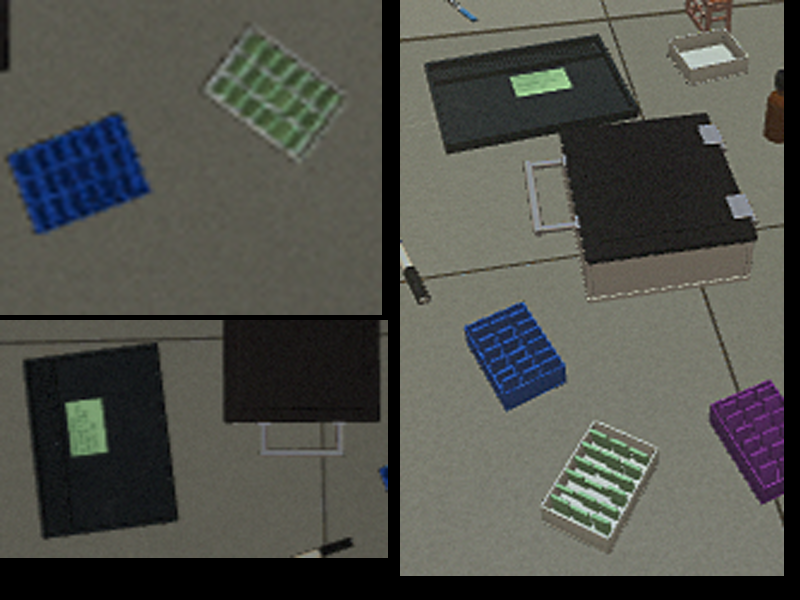

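The crop confirms it: the white-walled box with green slides, top-view pixel (346,226), is the carton. In the tray, the rib is on the left (world +y), the wide well is on the right, and a flat green label lies in the well beside the rib. Now I'll measure.

```bash
python3 - <<'E'
from h import *
def big(m):
    m=cv2.morphologyEx(m.astype(np.uint8),cv2.MORPH_CLOSE,np.ones((3,3)))
    c,_=cv2.findContours(m,0,cv2.CHAIN_APPROX_NONE); return max(c,key=cv2.contourArea)[:,0,:]
def roi(m,x0,y0,x1,y1):
    o=np.zeros_like(m); o[y0:y1,x0:x1]=m[y0:y1,x0:x1]; return o
def show(n,q,c,z): 
    (cx,cy),(w,h),a=rect(cast(q,c,z)); print(n,np.round([cx,cy,z,w,h,a],1)); return
R={"top0":dict(carton=(322,205,370,248),tray=(140,183,212,272),label=(155,205,185,240),lid=(218,160,292,224),handle=(232,221,280,240)),
   "side0":dict(carton=(198,280,258,342),tray=(150,120,247,172),label=(185,135,222,155),handle=(190,172,216,212))}
for n in R:
    q=load(n);P=q["color"].astype(int);g=P.sum(2)/3;hsv=cv2.cvtColor(q["color"],40)
    b=cv2.medianBlur(g.astype(np.uint8),41).astype(int)
    bench=np.median(g[260:268,225:290]) if n=="top0" else np.median(g[320:340,290:320])
    print(n,"bench",bench)
    grn=(P[...,1]-P[...,2]>14)&(P[...,1]-P[...,0]>8)
    for k,bx in R[n].items():
        if k=="carton": m=(g>bench*1.2)|grn; zs=[26,33]
        elif k in("tray","lid"): m=g<bench*.62; zs=[16] if k=="tray" else [74]; m=m|(grn if k=="tray" else False)
        elif k=="label": m=grn; zs=[3]
        else: m=(g>bench*1.15); zs=[67]
        c=big(roi(m,*bx)); print(k,"px",c.min(0),c.max(0))
        for z in zs: show(k,q,c,z)
        if k=="handle": print(cast(q,c,67)[:,:2].min(0),cast(q,c,67)[:,:2].max(0))
E
```

```text
top0 bench 88.33333333333333
carton px [331 212] [360 240]
carton [ 492.3 -296.8   26.    89.9   62.8   51.5]
carton [ 492.4 -295.6   33.    89.5   62.5   51.5]
tray px [144 188] [205 267]
tray [507.5 283.1  16.  266.6 186.2   6.1]
label px [161 211] [177 234]
label [515.3 302.3   3.   74.9  51.7   6.3]
lid px [218 168] [291 220]
lid [602.4   7.4  74.  240.1 171.   88.7]
handle px [238 221] [272 233]
handle [494.    8.2  67.  111.7  39.3  88.7]
[473.21253114 -48.03526215] [514.85308028  63.63556287]
side0 bench 116.66666666666667
carton px [204 285] [251 334]
carton [ 491.6 -296.9   26.    90.7   61.8   51.7]
carton [ 491.1 -300.9   33.    89.7   61.2   51.7]
tray px [155 124] [246 171]
tray [504.9 243.7  16.  255.6 258.8   6. ]
label px [191 138] [216 150]
label [515.1 303.3   3.   75.9  49.9   7.3]
handle px [197 175] [215 205]
handle [489.2  12.   67.  110.6  41.8  84.4]
[471.0691241  -43.35689527] [515.32698255  65.20160611]
```

```bash
python3 - <<'E'
from h import *
for n,bx,bench in(("top0",(140,180,212,275),88),("side0",(150,118,244,174),117),("top0",(218,160,292,224),88)):
    q=load(n);g=q["color"].astype(int).sum(2)/3
    m=np.zeros(g.shape,np.uint8);x0,y0,x1,y1=bx
    P=q["color"].astype(int); m[y0:y1,x0:x1]=((g<bench*.6)|(P[...,1]-P[...,2]>14)&(n!="x"))[y0:y1,x0:x1]
    m=cv2.morphologyEx(cv2.morphologyEx(m,3,np.ones((3,3))),2,np.ones((9,9)))
    c=max(cv2.findContours(m,0,1)[0],key=cv2.contourArea)[:,0]
    z=74 if bx[0]==218 else 16
    R=rect(cast(q,c,z)); print(n,np.round(R[0],1),np.round(R[1],1),round(R[2],1)); print(cv2.boxPoints(R).round(0).tolist())
t=load("top0")
print("my corners",cast(t,[(144.6,196),(198.2,189.2),(205.8,260),(152.2,266.8)],16).round(0).tolist())
# handle bar: bright pixels per column subpixel
g=t["color"].astype(float).sum(2)/3
for u in range(244,270,5): 
    w=np.clip(g[224:240,u-1:u+2].mean(1)-95,0,None); v=(w*np.arange(224,240)).sum()/w.sum(); print(u,round(v,2),cast(t,(u,v),72)[0,:2].round(1))
E
```

```text
top0 [497.6 282. ] [245.8 186.2] 6.1
[[366.0, 362.0], [385.0, 176.0], [630.0, 202.0], [610.0, 388.0]]
side0 [504.6 240.6] [252.9 264.6] 6.0
[[365.0, 359.0], [393.0, 96.0], [644.0, 122.0], [616.0, 385.0]]
top0 [600.7   5.8] [204.3 167.8] 88.7
[[515.0, -94.0], [682.0, -98.0], [687.0, 106.0], [519.0, 110.0]]
my corners [[607.0, 384.0, 16.0], [626.0, 200.0, 16.0], [386.0, 177.0, 16.0], [367.0, 359.0, 16.0]]
244 232.55 [476.8  44.5]
249 232.59 [476.3  28.2]
254 232.55 [476.   11.8]
259 232.52 [475.8  -4.5]
264 232.58 [475.2 -20.8]
269 232.58 [474.9 -37.2]
```

Call:
apply_moves(steps=[[1,41,-20,5,0,0,0],[1,41,-20,5,0,0,0],[1,41,-20,5,0,0,0],[1,41,-20,5,0,0,0],[1,41,-20,5,0,0,0],[1,41,-20,5,0,0,0],[1,41,-20,5,0,0,0],[1,41,-20,5,0,0,0]])

```text
time: 0.9
tool_pos: [417.5, -355.9, 209.5]
tcp_rot: [-180.0, 0.0, 12.6]
ft_force: [1.2, -0.5, 0.3]
finger_gap: 85.3
grip_force: 0.0
```

Call:
apply_moves(steps=[[1,29,-14,5,0,0,0],[1,29,-14,5,0,0,0],[1,29,-14,5,0,0,0],[1,0,0,5,0,0,-1],[1,0,0,5,0,0,-1],[1,0,0,5,0,0,-1],[1,0,0,5,0,0,-1],[1,0,0,5,0,0,-1]])

```text
time: 1.7
tool_pos: [491.8, -297.2, 169.2]
tcp_rot: [-179.9, 0.0, 37.9]
ft_force: [0.1, -0.1, -0.3]
finger_gap: 85.5
grip_force: 0.0
```

Call:
apply_moves(steps=[[1,0,0,10,0,0,-1],[1,0,0,10,0,0,-1],[1,0,0,10,0,0,-0.77],[1,0,0,10,0,0,0],[1,0,0,10,0,0,0],[1,0,0,0,0,0,0],[1,0,0,0,0,0,0],[1,0,0,0,0,0,0]])

```text
time: 2.5
tool_pos: [492.4, -297.7, 120.6]
tcp_rot: [179.9, -0.0, 51.5]
ft_force: [-0.5, -0.1, 0.7]
finger_gap: 85.4
grip_force: 0.0
```

```bash
cat >> h.py <<'E'
from scipy.spatial.transform import Rotation as Ro
def delta(target,rpy):
    from bench import r
    s=r.sense(); R=Ro.from_euler("xyz",s["tcp_rot"],degrees=True); G=Ro.from_euler("xyz",rpy,degrees=True)
    print("t",round(s["time"],2),"pos",s["tool_pos"].round(1),"rot",s["tcp_rot"].round(2),"gap",round(s["finger_gap"],1),"grip",round(s["grip_force"],1),"F",s["ft_force"].round(1),"j",s["joint_pos"].round(1))
    print("shift in tool now",R.inv().apply(np.array(target)-s["tool_pos"]).round(2),"turn(5deg)",((R.inv()*G).as_rotvec(degrees=True)/5).round(3))
E
python3 -c "
from h import *
delta((492,-297,22),(180,0,51.5))
from bench import r
s=r.snapshot('top');np.savez('pics/top1.npz',**s);s=r.snapshot('side');cv2.imwrite('pics/side1.png',s['color'][180:384,130:330].repeat(2,0).repeat(2,1))"
```

```text
t 2.5 pos [ 492.4 -297.7  120.6] rot [179.95  -0.    51.47] gap 85.4 grip 0.0 F [-0.5 -0.1  0.7] j [-36.3   9.3  97.2  -0.   73.5   2.3]
shift in tool now [ 0.27 -0.88 98.6 ] turn(5deg) [ 0.01  -0.    -0.006]
```

Call:
apply_moves(steps=[[1,0,0,20,0,0,0],[1,0,0,20,0,0,0],[1,0,0,20,0,0,0],[1,0,0,13,0,0,0],[1,0,0,12,0,0,0],[1,0,0,7,0,0,0],[1,0,0,5,0,0,0],[1,0,0,0,0,0,0]], squeeze=25)

```text
time: 3.4
tool_pos: [492.0, -297.4, 22.7]
tcp_rot: [-180.0, -0.0, 51.5]
ft_force: [0.4, 0.1, -0.1]
finger_gap: 85.5
grip_force: 0.0
```

Call:
apply_moves(steps=[[0.3,0,0,0,0,0,0],[0.3,0,0,0,0,0,0],[0.3,0,0,0,0,0,0],[0.3,0,0,0,0,0,0],[0.3,0,0,0,0,0,0],[0.3,0,0,0,0,0,0],[0.3,0,0,0,0,0,0],[0.3,0,0,0,0,0,0]])

```text
time: 4.2
tool_pos: [492.7, -297.9, 23.9]
tcp_rot: [179.9, -0.0, 51.5]
ft_force: [1.4, -0.1, 5.7]
finger_gap: 62.0
grip_force: 28.7
```

```bash
python3 -c "
from h import *
delta((492,-297,22),(180,0,51.5))
from bench import r
s=r.snapshot('side');cv2.imwrite('pics/side2.png',cv2.resize(s['color'][200:384,130:330],None,fx=3,fy=3))"
```

```text
t 4.2 pos [ 492.7 -297.9   23.9] rot [ 1.7991e+02 -1.0000e-02  5.1500e+01] gap 62.0 grip 28.7 F [ 1.4 -0.1  5.7] j [-36.3  16.5  99.9   0.   63.4   2.2]
shift in tool now [ 0.24 -1.15  1.91] turn(5deg) [ 0.018 -0.001  0.   ]
```

View pics/side2.png

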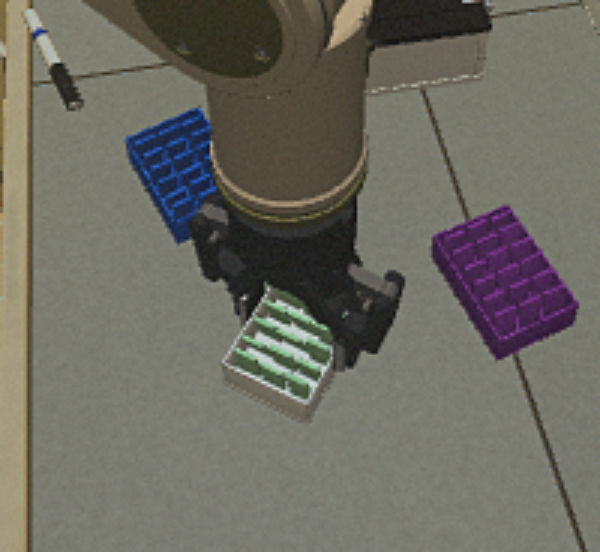

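The box is gripped at 62 mm, the right width. Lifting.

Call:
apply_moves(steps=[[0.3,0,0,-3,0,0,0],[0.3,0,0,-8,0,0,0],[0.3,0,0,-15,0,0,0],[0.3,0,0,-20,0,0,0],[0.3,0,0,-24,0,0,0],[0.3,0,0,-25,0,0,0],[0.3,0,0,-25,0,0,0],[0.3,0,0,-20,0,0,0]])

```text
time: 5.05
tool_pos: [492.5, -297.7, 166.1]
tcp_rot: [179.9, -0.0, 51.5]
ft_force: [-0.2, -0.4, -0.7]
finger_gap: 61.7
grip_force: 28.0
```

```bash
python3 -c "
from h import *
delta((442.8,258.1,165),(180,0,96.1))
from bench import r
s=r.snapshot('side');cv2.imwrite('pics/side3.png',cv2.resize(s['color'][120:364,130:330],None,fx=2.4,fy=2.4))"
```

```text
t 5.05 pos [ 492.5 -297.7  166.1] rot [ 1.7987e+02 -1.0000e-02  5.1500e+01] gap 61.7 grip 28.0 F [-0.2 -0.4 -0.7] j [-36.3   6.7  95.    0.   78.2   2.2]
shift in tool now [ 4.0406e+02 -3.8492e+02  2.3000e-01] turn(5deg) [ 0.026  0.009 -8.919]
```

View pics/side3.png

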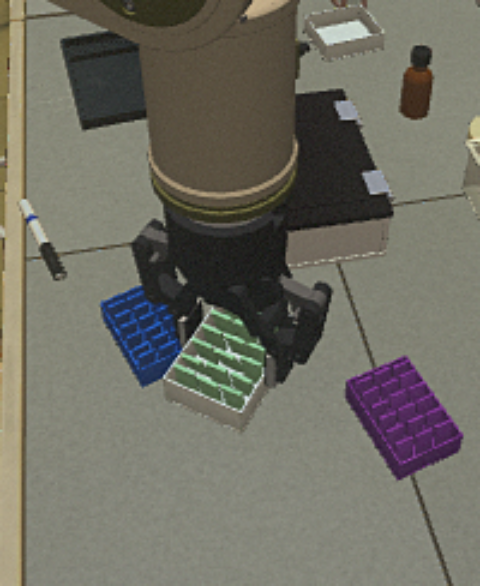

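The box hangs level in the fingers. Carrying it across at z = 166, so its underside is about 143 mm up, above the 74 mm lid.

Call:
apply_moves(steps=[[0.3,10,-10,0,0,0,0],[0.3,20,-19,0,0,0,0],[0.3,28,-27,0,0,0,0],[0.3,28,-27,0,0,0,0],[0.3,28,-27,0,0,0,0],[0.3,28,-27,0,0,0,0],[0.3,28,-27,0,0,0,0],[0.3,28,-27,0,0,0,0]])

```text
time: 5.9
tool_pos: [464.2, -21.3, 161.9]
tcp_rot: [-179.9, 0.0, 51.5]
ft_force: [1.2, -0.3, -0.7]
finger_gap: 61.7
grip_force: 28.0
```

Call:
apply_moves(steps=[[0.3,28,-27,0,0,0,0],[0.3,28,-27,0,0,0,0],[0.3,28,-27,0,0,0,0],[0.3,28,-27,0,0,0,0],[0.3,28,-27,0,0,0,0],[0.3,28,-27,0,0,0,0],[0.3,24,-22,0,0,0,0],[0.3,14,-10,0,0,0,0]])

```text
time: 6.7
tool_pos: [440.0, 261.0, 161.8]
tcp_rot: [-179.9, 0.1, 51.6]
ft_force: [-0.1, -0.5, -0.5]
finger_gap: 61.7
grip_force: 28.0
```

Call:
apply_moves(steps=[[0.3,0,0,5,0,0,-1],[0.3,0,0,10,0,0,-1],[0.3,0,0,10,0,0,-1],[0.3,0,0,10,0,0,-1],[0.3,0,0,10,0,0,-1],[0.3,0,0,10,0,0,-1],[0.3,0,0,10,0,0,-1],[0.3,0,0,5,0,0,-1]])

```text
time: 7.5
tool_pos: [440.0, 258.1, 90.8]
tcp_rot: [-179.8, 0.1, 91.7]
ft_force: [0.2, 0.7, -0.3]
finger_gap: 61.8
grip_force: 28.0
```

Call:
apply_moves(steps=[[0.3,0,0,5,0,0,-0.92],[0.3,0,0,0,0,0,0],[0.3,0,0,0,0,0,0],[0.3,0,0,0,0,0,0],[0.3,0,0,0,0,0,0],[0.3,0,0,0,0,0,0],[0.3,0,0,0,0,0,0],[0.3,0,0,0,0,0,0]])

```text
time: 8.3
tool_pos: [442.4, 258.4, 88.1]
tcp_rot: [180.0, -0.0, 96.1]
ft_force: [0.8, -0.5, -0.3]
finger_gap: 61.6
grip_force: 28.0
```

```bash
python3 -c "
from h import *
delta((442.8,258.1,26.5),(180,0,96.1))
from bench import r
s=r.snapshot('side');cv2.imwrite('pics/side4.png',cv2.resize(s['color'][60:250,110:330],None,fx=3,fy=3))"
```

```text
t 8.3 pos [442.4 258.4  88.1] rot [179.99  -0.    96.08] gap 61.6 grip 28.0 F [ 0.8 -0.5 -0.3] j [ 24.6   2.1 108.5   0.   69.3  18.5]
shift in tool now [-0.34  0.4  61.59] turn(5deg) [ 0.001 -0.    -0.003]
```

View pics/side4.png

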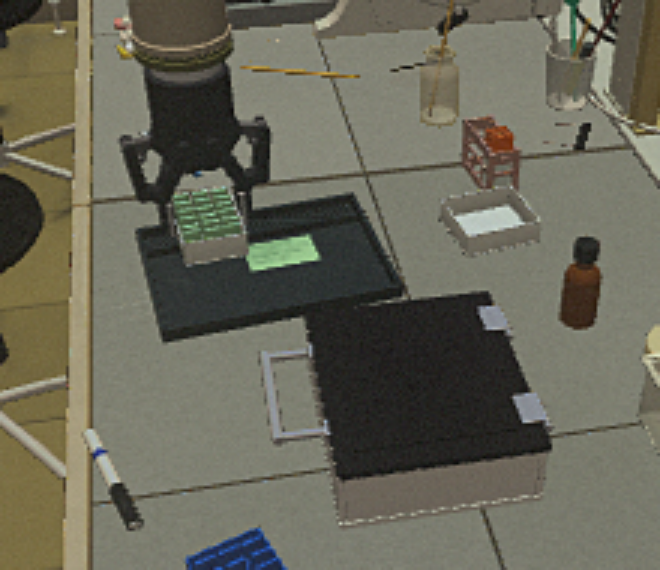

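The box is square over the well, with the green label behind it and clear. Lowering.

Call:
apply_moves(steps=[[0.3,0,0,15,0,0,0],[0.3,0,0,15,0,0,0],[0.3,0,0,13,0,0,0],[0.3,0,0,9,0,0,0],[0.3,0,0,5,0,0,0],[0.3,0,0,2,0,0,0],[0.3,0,0,1,0,0,0],[0.3,0,0,0,0,0,0]])

```text
time: 9.15
tool_pos: [442.7, 258.6, 28.4]
tcp_rot: [180.0, -0.0, 96.1]
ft_force: [-0.0, -1.1, -0.4]
finger_gap: 62.1
grip_force: 28.0
```

```bash
python3 -c "
from h import *
delta((442.8,258.1,26),(180,0,96.1))"
```

```text
t 9.15 pos [442.7 258.6  28.4] rot [ 1.7996e+02 -1.0000e-02  9.6100e+01] gap 62.1 grip 28.0 F [-0.  -1.1 -0.4] j [ 24.6   7.3 110.1  -0.   62.5  18.5]
shift in tool now [-0.47  0.07  2.39] turn(5deg) [ 0.008 -0.003  0.   ]
```

Call:
apply_moves(steps=[[0.3,0,0,0.7,0,0,0],[0.3,0,0,0,0,0,0],[0.3,0,0,0.7,0,0,0],[0.3,0,0,0,0,0,0],[0.3,0,0,0.5,0,0,0],[0.3,0,0,0,0,0,0],[0.3,0,0,0,0,0,0],[0.3,0,0,0,0,0,0]])

```text
time: 9.95
tool_pos: [442.6, 258.5, 26.9]
tcp_rot: [180.0, -0.0, 96.1]
ft_force: [-3.4, -1.6, 6.8]
finger_gap: 61.7
grip_force: 29.0
```

Contact at 7 N. Releasing with a partial opening and rising clear.

Call:
apply_moves(steps=[[0.55,0,0,0,0,0,0],[0.65,0,0,0,0,0,0],[0.75,0,0,0,0,0,0],[0.75,0,0,0,0,0,0],[0.75,0,0,0,0,0,0],[0.75,0,0,-3,0,0,0],[0.75,0,0,-6,0,0,0],[0.75,0,0,-15,0,0,0]])

```text
time: 10.75
tool_pos: [441.3, 257.9, 49.7]
tcp_rot: [-179.9, 0.0, 96.1]
ft_force: [-0.5, -0.7, 0.4]
finger_gap: 74.6
grip_force: 0.0
```

Call:
apply_moves(steps=[[0.75,0,0,-20,0,0,0],[0.75,0,0,-20,0,0,0],[0.75,0,0,-25,0,0,0],[0.75,0,0,-25,0,0,0],[0.75,0,0,-25,0,0,0],[0.75,0,0,-15,0,0,0],[0.75,0,0,0,0,0,0],[0.75,0,0,0,0,0,0]])

```text
time: 11.55
tool_pos: [442.2, 258.4, 180.0]
tcp_rot: [180.0, -0.0, 96.1]
ft_force: [0.8, -0.3, -0.8]
finger_gap: 74.5
grip_force: 0.0
```

```bash
python3 -c "
from h import *
delta((400,8,160),(180,-45,178.7))
delta((400,8,160),(180,-45,-1.3))
from bench import r
s=r.snapshot('side');cv2.imwrite('pics/side5.png',cv2.resize(s['color'][60:250,110:330],None,fx=3,fy=3))"
```

```text
t 11.55 pos [442.2 258.4 180. ] rot [ 1.7999e+02 -1.0000e-02  9.6100e+01] gap 74.5 grip 0.0 F [ 0.8 -0.3 -0.8] j [ 24.6  -3.7 104.1   0.   79.6  18.5]
shift in tool now [-244.45  -68.6    19.93] turn(5deg) [  6.465   7.357 -15.6  ]
t 11.55 pos [442.2 258.4 180. ] rot [ 1.7999e+02 -1.0000e-02  9.6100e+01] gap 74.5 grip 0.0 F [ 0.8 -0.3 -0.8] j [ 24.6  -3.7 104.1   0.   79.6  18.5]
shift in tool now [-244.45  -68.6    19.93] turn(5deg) [-7.605  6.68  18.364]
```

View pics/side5.png

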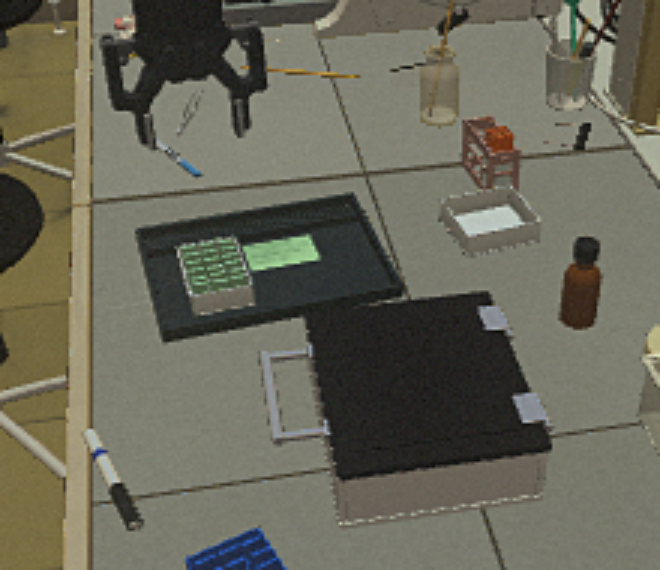

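The box stands flat in the well, clear of the fingers. Now I'll move in front of the chamber and tilt the tool forward for the handle.

Call:
apply_moves(steps=[[0.4,-31,-3.5,1,0,0,0],[0.1,-31,-3.5,1,0,0,0],[0.1,-31,-3.5,1,0,0,0],[0.1,-31,-3.5,1,0,0,0],[0.1,-31,-3.5,1,0,0,0],[0.1,-31,-3.5,1,0,0,0],[0.1,-31,-3.5,1,0,0,0],[0.1,-31,-3.5,1,0,0,0]])

```text
time: 12.4
tool_pos: [439.5, 7.7, 170.2]
tcp_rot: [-179.8, -0.0, 96.1]
ft_force: [0.4, 0.3, -0.8]
finger_gap: 47.1
grip_force: 0.0
```

Call:
apply_moves(steps=[[0.1,0,0,0,0,0,0.74],[0.1,0,0,0,0,0,0.74],[0.1,0,0,0,-1,0,0],[0.1,0,0,0,-1,0,0],[0.1,0,0,0,-1,0,0],[0.1,0,0,0,-1,0,0],[0.1,0,0,0,-1,0,0],[0.1,0,0,0,-1,0,0]])

```text
time: 13.2
tool_pos: [440.7, 9.0, 169.7]
tcp_rot: [150.1, -0.0, 88.7]
ft_force: [-24.1, -2.7, 46.0]
finger_gap: 46.9
grip_force: 0.0
```

Call:
apply_moves(steps=[[0.1,0,0,0,-1,0,0],[0.1,0,0,0,-1,0,0],[0.1,0,0,0,-1,0,0],[0.1,0,0,0,-1,0,0],[0.1,0,0,0,0,0,0],[0.1,0,0,0,0,0,0],[0.1,0,0,0,0,0,0],[0.1,0,0,0,0,0,0]])

```text
time: 14.0
tool_pos: [512.1, 13.5, 223.7]
tcp_rot: [135.1, 0.3, 88.5]
ft_force: [1.1, -0.4, -0.8]
finger_gap: 46.9
grip_force: 0.0
```

```bash
cat > tgt.py <<'E'
from h import *
# handle-grasp frame: base R(180,0,88.7) tilted th about tool x
def rpy(th): return (Ro.from_euler("xyz",(180,0,88.7),degrees=True)*Ro.from_euler("x",-th,degrees=True)).as_euler("xyz",degrees=True)
E
python3 -c "
from tgt import *
delta((407,8,107),rpy(50));delta((476,8,67),rpy(60))"
```

```text
t 14.0 pos [512.1  13.5 223.7] rot [135.07   0.26  88.47] gap 46.9 grip 0.0 F [ 1.1 -0.4 -0.8] j [ -6.5 -51.1 143.1   4.8  43.2  -7.2]
shift in tool now [  -7.82 -156.71    8.57] turn(5deg) [-1.014  0.07   0.007]
t 14.0 pos [512.1  13.5 223.7] rot [135.07   0.26  88.47] gap 46.9 grip 0.0 F [ 1.1 -0.4 -0.8] j [ -6.5 -51.1 143.1   4.8  43.2  -7.2]
shift in tool now [  -5.79 -136.13   85.59] turn(5deg) [-3.014  0.069  0.013]
```

The tilt drove j2 and j3 to their limits, so I'm backing off. I'll fit the arm's planar geometry from the poses logged so far and pick a tilt that is in range.

```bash
cat > fk.py <<'E'
import numpy as np
from scipy.optimize import least_squares
D=np.array([[131.4,-585.2,249.5,7.5,85.3,87.26],[492.4,-297.7,120.6,9.3,97.2,73.5],[492.7,-297.9,23.9,16.5,99.9,63.4],[492.5,-297.7,166.1,6.7,95,78.2],[442.4,258.4,88.1,2.1,108.5,69.3],[442.7,258.6,28.4,7.3,110.1,62.5],[442.2,258.4,180,-3.7,104.1,79.6],[512.1,13.5,223.7,-51.1,143.1,43.2]])
def fk(p,j):
    a,h,L2,L3,e,d=p; j2,j3,j5=np.radians(j).T
    q=j2+j3;w=q+j5
    return np.c_[a+L2*np.sin(j2)+L3*np.sin(q)+e*np.cos(q)+d*np.sin(w), h+L2*np.cos(j2)+L3*np.cos(q)-e*np.sin(q)+d*np.cos(w)]
T=np.c_[np.sqrt(D[:,0]**2+D[:,1]**2-50**2),D[:,2]]
f=least_squares(lambda p:np.r_[(fk(p,D[:,3:])-T).ravel(),1e-3*(p-[0,300,400,400,0,200])],[0,300,400,400,0,200]); p=f.x
E
python3 - <<'E'
from fk import *
print(p.round(1), np.abs(fk(p,D[:,3:])-T).max().round(2))
lo=np.array([-51.17,1.28,0]);hi=np.array([129.36,143.12,156.5])
def ik(x,z,w):
    g=least_squares(lambda j:np.r_[fk(p,np.array([j]))[0]-[x,z],j.sum()-w],[0,100,w-100],bounds=(lo,hi))
    return g.x.round(1),round(np.abs(g.fun).max(),1)
r0=lambda x:np.sqrt(x*x+64-2500)
for th in(0,10,20,30,40,50,60):
    out=[th]
    for bk in(0,60):
        s,c=np.sin(np.radians(th)),np.cos(np.radians(th)); out.append(ik(r0(476-bk*s),67+bk*c,180-th))
    for op in(30,60):
        a=np.radians(op+1.33); out.append(ik(r0(692-216*np.cos(a)),62+216*np.sin(a),180-th+op))
    print(*out)
E
```

```text
[ -1.  322.3 368.8 555.   63.5 347.9] 0.77
0 (array([ -1.8, 114.8,  66.9]), np.float64(0.0)) (array([ -6.5, 112.5,  74. ]), np.float64(0.0)) (array([ 24.4,  78.2, 107.4]), np.float64(0.0)) (array([ 64.5,  24.7, 150.8]), np.float64(0.0))
10 (array([-11.4, 124.2,  57.1]), np.float64(0.0)) (array([-18.5, 123.3,  65.2]), np.float64(0.0)) (array([15., 87., 98.]), np.float64(0.0)) (array([ 54.1,  35.9, 140. ]), np.float64(0.0))
20 (array([-21. , 133.7,  47.3]), np.float64(0.0)) (array([-31.3, 134.3,  57. ]), np.float64(0.0)) (array([ 5.5, 96. , 88.5]), np.float64(0.0)) (array([ 44.1,  46.5, 129.4]), np.float64(0.0))
30 (array([-30.6, 143.1,  37.5]), np.float64(0.0)) (array([-42.3, 143.1,  51.8]), np.float64(2.7)) (array([ -4.2, 105.1,  79. ]), np.float64(0.0)) (array([ 34.3,  56.9, 118.9]), np.float64(0.0))
40 (array([-30.5, 143.1,  37.1]), np.float64(9.7)) (array([-41.9, 143.1,  52.9]), np.float64(14.1)) (array([-13.9, 114.4,  69.5]), np.float64(0.0)) (array([ 24.6,  67.1, 108.4]), np.float64(0.0))
50 (array([-30.3, 143.1,  36.6]), np.float64(19.4)) (array([-41.2, 143.1,  53.4]), np.float64(25.3)) (array([-23.8, 123.7,  60. ]), np.float64(0.0)) (array([15. , 77.2, 97.8]), np.float64(0.0))
60 (array([-30.2, 143.1,  36.2]), np.float64(29.1)) (array([-40.2, 143.1,  53.5]), np.float64(36.4)) (array([-33.8, 133.2,  50.6]), np.float64(0.0)) (array([ 5.6, 87.1, 87.3]), np.float64(0.0))
```

Feasible: start the grasp at 20° forward tilt and turn with the lid to -40°, well within range. Tilting back to 20° and narrowing the fingers to about 27 mm.

Call:
apply_moves(steps=[[-0.36,0,0,0,1,0,0],[-0.36,0,0,0,1,0,0],[-0.36,0,0,0,1,0,0],[-0.36,0,0,0,1,0,0],[-0.36,0,0,0,1,0,0],[-0.36,0,0,0,0,0,0],[-0.36,0,0,0,0,0,0],[-0.36,0,0,0,0,0,0]])

```text
time: 14.8
tool_pos: [512.0, 13.6, 224.1]
tcp_rot: [159.9, 0.3, 88.5]
ft_force: [0.5, 0.6, 0.4]
finger_gap: 27.4
grip_force: 0.0
```

```bash
python3 -c "
from tgt import *
delta((456,8,123),rpy(20))"
```

```text
t 14.8 pos [512.   13.6 224.1] rot [159.91   0.26  88.47] gap 27.4 grip 0.0 F [0.5 0.6 0.4] j [ -4.8 -25.2 119.5   1.   65.6  -3.6]
shift in tool now [ -6.66 -87.17  75.81] turn(5deg) [ 0.018  0.065 -0.024]
```

Call:
apply_moves(steps=[[-0.36,-1,-14,12,0,0.06,0],[-0.36,-1,-15,13,0,0,0],[-0.36,-1,-15,13,0,0,0],[-0.36,-1,-15,13,0,0,0],[-0.36,-1,-15,13,0,0,0],[-0.36,-1.5,-13,12,0,0,0],[-0.36,0,0,0,0,0,0],[-0.36,0,0,0,0,0,0]])

```text
time: 15.6
tool_pos: [456.8, 8.4, 124.0]
tcp_rot: [159.8, -0.0, 88.6]
ft_force: [-0.2, -0.8, 0.6]
finger_gap: 27.3
grip_force: 0.0
```

```bash
python3 -c "
from tgt import *
delta((476,8,67),rpy(20))
from bench import r
s=r.snapshot('side');cv2.imwrite('pics/side6.png',cv2.resize(s['color'][100:250,150:310],None,fx=4,fy=4))"
```

```text
t 15.6 pos [456.8   8.4 124. ] rot [ 1.5985e+02 -1.0000e-02  8.8570e+01] gap 27.3 grip 0.0 F [-0.2 -0.8  0.6] j [ -6.8 -31.2 134.3   2.2  56.9  -6.2]
shift in tool now [ 3.000e-02 -1.620e+00  6.014e+01] turn(5deg) [ 0.031  0.007 -0.026]
```

View pics/side6.png

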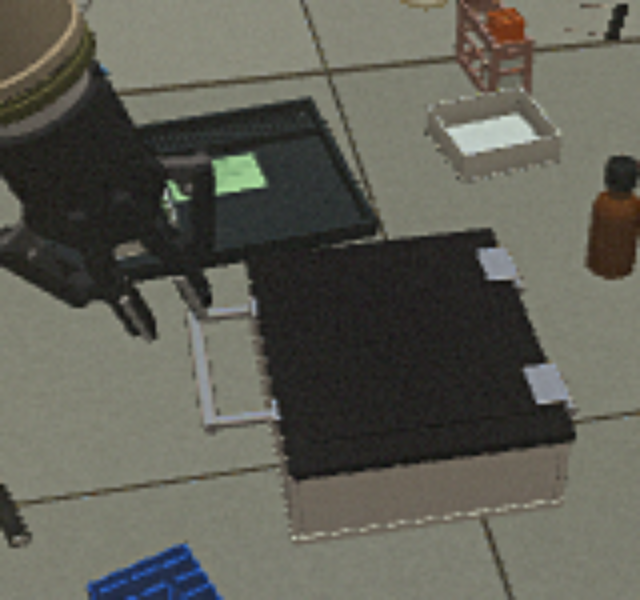

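The open fingers are in line above the bow's bar. Going down, then closing.

Call:
apply_moves(steps=[[-0.36,0,-1,10,0,0,0],[-0.36,0,0,12,0,0,0],[-0.36,0,0,12,0,0,0],[-0.36,0,0,10,0,0,0],[-0.36,0,0,7,0,0,0],[-0.36,0,0,5,0,0,0],[-0.36,0,0,3,0,0,0],[-0.36,0,0,0,0,0,0]], squeeze=40)

```text
time: 16.45
tool_pos: [476.2, 8.0, 67.7]
tcp_rot: [160.0, -0.0, 88.6]
ft_force: [0.2, -0.6, -0.0]
finger_gap: 27.3
grip_force: 0.0
```

Call:
apply_moves(steps=[[-0.7,0,0,0,0,0,0],[-0.9,0,0,0,0,0,0],[-1,0,0,0,0,0,0],[-1,0,0,0,0,0,0],[-1,0,0,0,0,0,0],[-1,0,0,0,0,0,0],[-1,0,0,0,0,0,0],[-1,0,0,0,0,0,0]])

```text
time: 17.25
tool_pos: [474.8, 8.0, 67.5]
tcp_rot: [160.1, -0.0, 88.6]
ft_force: [-12.3, 0.0, 7.7]
finger_gap: 8.9
grip_force: 39.1
```

```bash
python3 -c "
from tgt import *
delta((476,8,67),rpy(20))
from bench import r
s=r.snapshot('side');cv2.imwrite('pics/side7.png',cv2.resize(s['color'][100:250,150:310],None,fx=4,fy=4))"
```

```text
t 17.25 pos [474.8   8.   67.5] rot [160.11  -0.    88.6 ] gap 8.9 grip 39.1 F [-12.3   0.    7.7] j [ -6.5 -21.3 133.8   2.3  47.7  -6.4]
shift in tool now [-0.    0.97  0.87] turn(5deg) [-0.022  0.006 -0.019]
```

View pics/side7.png

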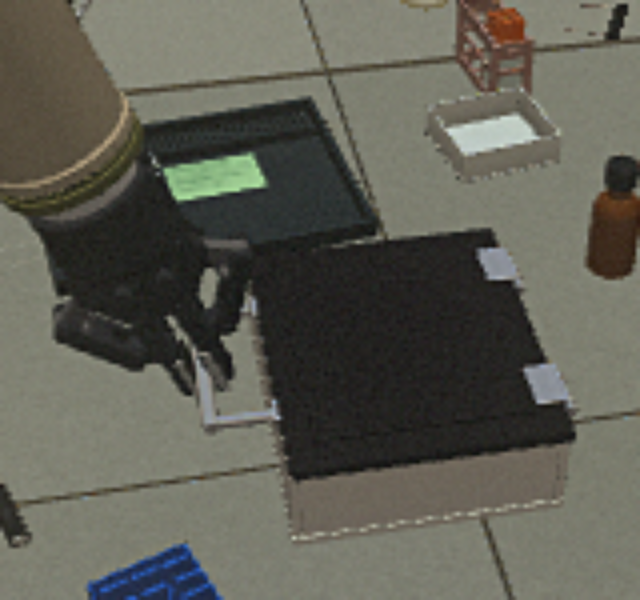

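The bar is held between the fingers. Opening the lid along its arc, 2.5° per row; checking after 20°.

Call:
apply_moves(steps=[[-1,0,3.6,-8.7,0.5,0,0],[-1,0,3.6,-8.7,0.5,0,0],[-1,0,3.6,-8.7,0.5,0,0],[-1,0,3.6,-8.7,0.5,0,0],[-1,0,3.6,-8.7,0.5,0,0],[-1,0,3.6,-8.7,0.5,0,0],[-1,0,3.6,-8.7,0.5,0,0],[-1,0,3.6,-8.7,0.5,0,0]])

```text
time: 18.1
tool_pos: [489.8, 7.8, 141.7]
tcp_rot: [-179.9, -0.0, 88.6]
ft_force: [-3.2, 1.1, -2.2]
finger_gap: 8.0
grip_force: 39.9
```

```bash
cat >> tgt.py <<'E'
H=np.array([690.3,3.2,62]); B=np.array([-215.9,4.9,5.])
def goal(op): 
    a=np.radians(op); return (H[0]-216*np.cos(a)+5*np.sin(a),H[1]+4.9,62+216*np.sin(a)+5*np.cos(a))
E
python3 -c "
from tgt import *
print(goal(20),goal(60));delta(goal(20),rpy(0))"
```

```text
(np.float64(489.03649462687207), np.float64(8.100000000000001), np.float64(140.57481406227402)) (np.float64(586.6301270189222), np.float64(8.100000000000001), np.float64(251.56148721743872))
t 18.1 pos [489.8   7.8 141.7] rot [-1.7986e+02 -3.0000e-02  8.8590e+01] gap 8.0 grip 39.9 F [-3.2  1.1 -2.2] j [ -5.1  -5.  109.5   0.   75.7  -3.7]
shift in tool now [ 0.28 -0.79  1.1 ] turn(5deg) [-0.028 -0.005 -0.022]
```

```bash
cat > lid.py <<'E'
from h import *
def lid(save=None):
    from bench import r
    for n in("side","top"):
        s=r.snapshot(n); P=cloud(s); g=s["color"].max(2)
        if save: cv2.imwrite(f"pics/{save}_{n}.png",s["color"])
        L=[]
        m=(g<60)&(s["depth"]>0)&(np.abs(P[...,1]-4)<90)&(P[...,2]>80)&(P[...,2]<260)&(P[...,0]>530)&(P[...,0]<690)&(np.abs(P[...,1]-8)>55)
        Q=P[m]; 
        if len(Q)<30: print(n,"few",len(Q)); continue
        for _ in range(4):
            k=np.polyfit(Q[:,0],Q[:,2],1); e=np.abs(Q[:,2]-np.polyval(k,Q[:,0]))/np.hypot(1,k[0]); Q=Q[e<max(6,1.5*np.median(e))]
        print(n,len(Q),"angle",np.degrees(np.arctan(-k[0])).round(1),"x at z=62:",((62-k[1])/k[0]).round(0))
E
python3 -c "
from lid import *
lid('l20')"
```

```text
side 925 angle 19.6 x at z=62: 728.0
top 777 angle 20.4 x at z=62: 726.0
```

The lid measures 20° in both views, as commanded. Continuing to 60°.

Call:
apply_moves(steps=[[-1,0,3.6,-8.7,0.5,0,0],[-1,0,3.6,-8.7,0.5,0,0],[-1,0,3.6,-8.7,0.5,0,0],[-1,0,3.6,-8.7,0.5,0,0],[-1,0,3.6,-8.7,0.5,0,0],[-1,0,3.6,-8.7,0.5,0,0],[-1,0,3.6,-8.7,0.5,0,0],[-1,0,3.6,-8.7,0.5,0,0]], squeeze=50)

```text
time: 19.0
tool_pos: [529.5, 7.2, 206.2]
tcp_rot: [-160.0, -0.1, 88.6]
ft_force: [-1.2, 1.6, -1.3]
finger_gap: 8.2
grip_force: 49.1
```

Call:
apply_moves(steps=[[-1,0,3.6,-8.7,0.5,0,0],[-1,0,3.6,-8.7,0.5,0,0],[-1,0,3.6,-8.7,0.5,0,0],[-1,0,3.6,-8.7,0.5,0,0],[-1,0,3.6,-8.7,0.5,0,0],[-1,0,3.6,-8.7,0.5,0,0],[-1,0,3.6,-8.7,0.5,0,0],[-1,0,0,0,0,0,0]])

```text
time: 19.8
tool_pos: [579.7, 6.4, 247.6]
tcp_rot: [-142.3, -0.1, 88.6]
ft_force: [-3.7, 4.6, 4.1]
finger_gap: 8.3
grip_force: 49.5
```

```bash
python3 -c "
from tgt import *
delta(goal(60),rpy(-40))
from lid import *
lid('l58')"
```

```text
t 19.8 pos [579.7   6.4 247.6] rot [-1.4231e+02 -1.2000e-01  8.8630e+01] gap 8.3 grip 49.5 F [-3.7  4.6  4.1] j [ -3.7  40.2  51.5  -1.6 125.9  -2.8]
shift in tool now [ 1.86  3.04 -7.33] turn(5deg) [ 0.461 -0.027  0.004]
side 310 angle 56.2 x at z=62: 706.0
top 192 angle 55.9 x at z=62: 708.0
```

```bash
cat > lid2.py <<'E'
from h import *
def lid(nm):
    from bench import r
    for n in("side","top"):
        s=r.snapshot(n); np.savez(f"pics/{nm}_{n}.npz",**s); P=cloud(s); g=s["color"].max(2)
        m=(g<60)&(s["depth"]>0)&(np.abs(P[...,1]-4)<95)&(P[...,2]>85)&(P[...,2]<230)&(P[...,0]>540)&(P[...,0]<700)&(np.abs(P[...,1]-8)>50)
        Q=P[m][:,[0,2]]
        for _ in range(6):
            c=Q.mean(0); v=np.linalg.svd(Q-c,full_matrices=False)[2]; e=np.abs((Q-c)@v[1]); Q=Q[e<max(4,2.5*np.median(e))]
        d=v[0]; nrm=v[1]*np.sign(v[1][1]); off=(np.array([691,62])-c)@nrm
        print(n,len(Q),"TLS angle",np.degrees(np.arctan(-d[1]/d[0])).round(1),"plane minus hinge mm",-off.round(1),"(12 expected) x range",Q[:,0].min().round(),Q[:,0].max().round(),"resid",e.std().round(2))
        # bright handle pixels
        b=(g>120)&(np.abs(P[...,1]-4)<65)&(P[...,2]>150)&(P[...,0]>540)&(P[...,0]<680)
        if b.sum(): print("  handle px",b.sum(),np.median(P[b],0).round(0), P[b].min(0).round(0),P[b].max(0).round(0))
E
python3 -c "
from lid2 import *
lid('m58')"
```

```text
side 353 TLS angle 56.8 plane minus hinge mm 12.0 (12 expected) x range 601.0 686.0 resid 0.86
  handle px 378 [665. -11. 421.] [559. -53. 214.] [680.  56. 447.]
top 236 TLS angle 56.1 plane minus hinge mm 13.8 (12 expected) x range 601.0 691.0 resid 1.11
  handle px 1283 [591.  12. 576.] [540. -53. 416.] [680.  68. 593.]
```

```bash
cat > bar.py <<'E'
from h import *
import sys
for n in("side","top"):
    s=load(f"{sys.argv[1]}_{n}"); P=cloud(s); g=s["color"].astype(int)
    b=(g.min(2)>75)&(g.max(2)-g.min(2)<40)&(np.abs(P[...,1]-6)>18)&(np.abs(P[...,1]-6)<65)&(P[...,2]>190)&(P[...,2]<275)&(P[...,0]>550)&(P[...,0]<650)
    print(n,b.sum())
    for sg in(-1,1):
        k=b&((P[...,1]-6)*sg>0); v,u=np.nonzero(k)
        for i in np.argsort(P[k][:,0])[:14]: print(sg,u[i],v[i],P[k][i].round(0),g[v[i],u[i]])
E
python3 bar.py m58
```

```text
side 89
-1 243 137 [573. -42. 248.] [82 92 98]
-1 243 136 [573. -41. 250.] [ 97 109 118]
-1 244 140 [574. -49. 245.] [87 96 99]
-1 242 133 [574. -27. 249.] [100 110 121]
-1 243 135 [574. -37. 250.] [103 111 116]
-1 244 137 [574. -47. 252.] [128 133 134]
-1 241 130 [574. -14. 248.] [107 116 129]
-1 244 138 [574. -46. 249.] [105 109 115]
-1 241 129 [575. -14. 250.] [113 120 125]
-1 242 132 [575. -24. 249.] [114 123 130]
-1 243 134 [575. -34. 251.] [128 134 133]
-1 242 131 [575. -22. 251.] [123 131 131]
-1 243 133 [575. -32. 252.] [149 148 143]
-1 244 136 [575. -42. 251.] [143 148 141]
1 235 114 [575.  57. 246.] [80 91 93]
1 236 116 [575.  45. 248.] [ 93  96 103]
1 235 113 [575.  58. 249.] [ 89  95 102]
1 236 115 [575.  46. 250.] [100 109 114]
1 236 114 [576.  49. 251.] [104 115 120]
1 236 113 [576.  54. 251.] [124 135 134]
1 237 116 [577.  42. 250.] [87 93 91]
1 236 112 [577.  56. 252.] [139 149 146]
1 237 115 [577.  45. 250.] [148 157 156]
1 237 114 [578.  48. 251.] [143 144 142]
1 237 113 [578.  49. 253.] [154 148 142]
1 237 112 [579.  55. 252.] [169 158 150]
1 238 114 [580.  47. 252.] [168 164 156]
1 238 113 [581.  51. 252.] [166 161 157]
top 0
```

The bar measures about (579, 248), which agrees with the TCP. That puts the lid near 57.5°, so I'll make a last small step of about 2.8°.

Call:
apply_moves(steps=[[-1,0,2,-4.9,0.28,0,0],[-1,0,2,-4.9,0.28,0,0],[-1,0,0,0,0,0,0],[-1,0,0,0,0,0,0],[-1,0,0,0,0,0,0],[-1,0,0,0,0,0,0],[-1,0,0,0,0,0,0],[-1,0,0,0,0,0,0]])

```text
time: 20.8
tool_pos: [588.9, 6.3, 252.9]
tcp_rot: [-139.8, -0.1, 88.7]
ft_force: [-1.0, 6.7, -2.1]
finger_gap: 8.0
grip_force: 49.8
```

```bash
python3 -c "
from tgt import *
delta(goal(60),rpy(-40))
from lid2 import *
lid('m60')
a=load('m60_side')['color'][60:310,110:380]
cv2.imwrite('pics/m60.png',cv2.resize(a,None,fx=2.3,fy=2.3))
t=load('m60_top');P=t['color'].astype(int)
for n in('top0','m60_top'):
    q=load(n);h=cv2.cvtColor(q['color'],40)
    for nm,bx in(('bottle',(205,130,226,150)),('cup',(300,130,322,150))):
        x0,y0,x1,y1=bx; m=(h[y0:y1,x0:x1,1]>90); v,u=np.nonzero(m); print(n,nm,len(u),(u.mean()+x0).round(1),(v.mean()+y0).round(1))
"
```

```text
t 20.8 pos [588.9   6.3 252.9] rot [-1.3978e+02 -1.1000e-01  8.8650e+01] gap 8.0 grip 49.8 F [-1.   6.7 -2.1] j [ -3.6  44.3  46.1  -1.8 129.8  -2.9]
shift in tool now [ 1.76 -0.91  2.55] turn(5deg) [-0.043 -0.023  0.007]
side 280 TLS angle 59.4 plane minus hinge mm 12.1 (12 expected) x range 608.0 689.0 resid 0.9
  handle px 192 [669. -11. 390.] [568. -53. 218.] [680.  62. 426.]
top 188 TLS angle 59.1 plane minus hinge mm 12.5 (12 expected) x range 606.0 691.0 resid 1.04
  handle px 1515 [587.  14. 570.] [540. -51. 421.] [680.  69. 586.]
top0 bottle 74 216.9 141.6
top0 cup 119 309.6 139.6
m60_top bottle 78 216.8 141.4
m60_top cup 119 309.6 139.6
```

View pics/m60.png

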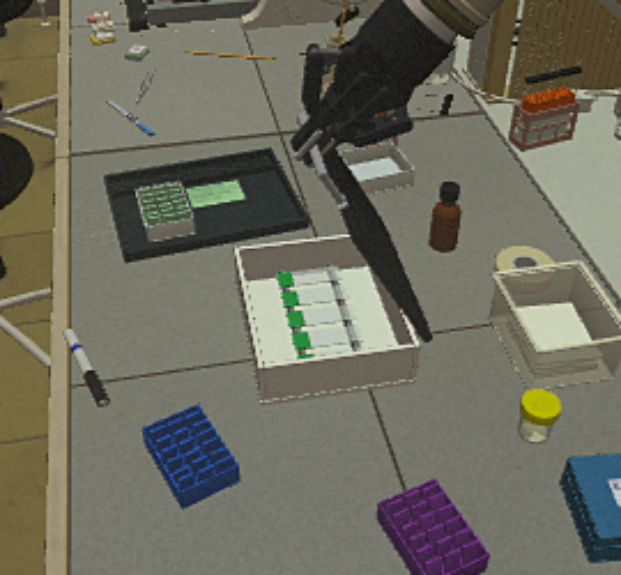

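The lid is open and held by the bow. It measures 59.1–59.4° by depth and about 60.7° from the arm, so close to 60°. The box stands in the wide well, and the bottle and cup have not moved. Handing in.

```bash
python3 -c "
from bench import r
print(r.hand_in())"
```

```text
the job is handed in; nothing more can be done
None
```

The box of green-ended slides is standing flat in the tray's wide well, and the arm is holding the lid open by its handle at about 60° (59–61° measured); the bottle and cup have not moved, and the job is handed in at about 21 s, though the hand-in gave no verdict.

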